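# Clamp a pipe flange in the checking fixture

## Robot

A 7-joint arm with a two-finger parallel gripper is mounted at the origin on the work surface. World frame = base frame: x ahead of the robot, y to its left, z up, the work surface at z = 0. Lengths are in mm, angles in rad, forces in N, time in s.
With the tool pointing down it reaches from about 400 to 875 mm from the base axis. Payload 6.5 kg.
Tool frame: the origin (TCP) lies on the centre line of the jaws, within the pads' length; the fingertips stand 19 mm ahead of it and the grasp point (between the pads) is the TCP (bot.tips_ahead is the distance from the TCP to the fingertips, in mm); z points along the fingers, y is the line along which they close (so a half turn about z gives the same grasp; the last joint's range is limited). The gripper opens to 88 mm and grips with 3 to 60 N. Pads are 18 mm wide; open, the fingers measure 123 mm over their backs; the gripper's body (75 mm by 187 mm) begins 45 mm behind the grasp point.
Start: joints at [-1.35, 0.536, -0.004, 1.538, 0.003, 1.067, -0.071], TCP at [183.869, 623.444, 257.716] pointing down, gripper open.
Joint ranges: [-2.7, 2.7], [-0.37, 2.16], [-1.27, 1.26], [0.24, 2.4], [-1.31, 4.45], [0.19, 1.91], [-2.76, 2.76]. Speed limits (rad/s): [2.39, 2.39, 3.14, 3.14, 3.14, 3.14, 3.14].

## Interface

Orientations are given as a unit quaternion [w, x, y, z].
In Python, from station import bot gives the robot as it stands.
- The arm moves only by the tool play_rows, never from a script. Its argument "steps" is a list of rows, each a list of 3 entries, a list of its own where there are three numbers: the opening, from -1 (shut) to 1 (fully open), so that 0 is half open, then the shift along the tool's x, y, z as a fraction of full scale, then the turn, a rotation vector about the tool's x, y, z as a fraction of full scale. A call has 1 to 10 rows; each row is the pose to reach, as a shift and turn from the pose commanded when the call began, along the tool's axes at that moment, turning the shorter way round; what a row does not reach only later rows make up. Full scale, the value 1, is 0.5 m for a shift and pi rad for a turn. A row lasts 1/12 s, in which the tool goes at most 41.7 mm and 7.16 degrees, less where a joint would pass 70% of its speed; a pose out of reach is approached as far as the arm can. A call with a number of a shift or a turn outside -1 to 1 is refused whole. A call with a gripper value outside its range is refused whole. The fingers move at their own pace and stop on an object; the grip force is fixed at half the most. Time passes only in rows, so rows that repeat a pose let the fingers close. It gives the time, the measured TCP pose, the force, the opening and the grip force at its end, in the units of the state.
- bot.get_obs(): the state, without advancing time (a new reading comes with each control period).
- bot.snapshot(name): name is "side" or "top"; returns a dict with "color" (480x640x3 uint8, blue, green, red), "z_map" (480x640 float32, mm along the optical axis (not along the pixel's ray), 0 where there is no reading), "fovy" (degrees; the focal length in pixels is half the picture's height over the tangent of half this angle, whatever the lens; pixels are square), "cx", "cy" (the principal point, pixels), "D" ([k1, k2, p1, p2, k3] as OpenCV has them; the pictures are not rectified), "T" (4x4, takes a point from camera to world coordinates). Camera axes: x right, y up, looking along -z (the intrinsics and any distortion apply to the point x, -y, -z); pixel columns grow to the right and rows downward; lengths in mm; the calibration is good to about 2 mm. A picture is of the moment at which its call begins.
- bot.hand_in(): hands the job in; it is judged then, once.
The state is a dict: "clock": time; "joint_positions": joint angles; "qd": joint speeds; "joint_efforts": joint torques, N m; "eef_pos": TCP position; "ee_rot": TCP orientation; "wrist_force": force on the tool from outside, world axes, zero at the start; "torque": the same for the moment, N m; "width": opening from 0.0 (shut) to 1.0 (fully open); "grip_force": force on a finger pad.
Only numpy, scipy, OpenCV 4.12 (cv2) and the standard library are available. Lean on these libraries where they do the work, as an engineer would, in place of code of your own. Each camera call takes 0.05 s, during which the arm holds its last target. There are 200 camera calls.

## Task

Push the loose pipe flange along its channel until it is fully home against the end stop, then push the toggle clamp's upright handle over past its dead point until it snaps down into lock, with the rubber foot pressing on the flange. Only push with the fingers: do not lift or tip the flange, and leave the other fittings standing where they are.

Things in the scene. Friction and masses are not known exactly. Their poses are not given: they have to be found in the camera images.
- fixture: Fixed steel plate 360 x 130 x 12 mm on the bench. Origin: on the bench, below the end stop's face, mid-width. +z up; +x runs along the channel to the stop and clamp: the direction to push the flange and swing the handle. Plate spans x -210 to 150 mm. Two rails (10 mm high, x -210 to 0) leave a channel 96 mm wide; the stop is a cross bar 14 mm high with its face at x = 0. Position and yaw vary.
- flange_center (a point): Loose steel pipe flange, about 0.6 kg: disc 90 mm across, 16 mm thick, flat on the plate, with a round neck tapering from 52 to 34 mm, its top 46 mm above the disc's underside. This point is on the axis, at half the disc's thickness (8 mm above the plate). It starts between the rails, 30 to 80 mm short of home; pushing it takes up to about 10 N.
- home (a point): Home place of the flange: where the middle of its underside lies when it touches the end stop and is centred in the channel; fixture x = -45 mm, y = 0, z = 12 mm (top of the plate).
- handle (a joint): Handle swing, rad: 0 at the start (upright); grows as the free end swings along fixture +x and down; locked at the hard stop, 1.45 (7 degrees above level). A spring resists, about 8 N at the grip at first, fading to none at the dead point near 1.0; beyond it the handle snaps to 1.45 by itself and stays. Let go earlier, it springs back. It also lowers the clamp arm.
- handle_end (a point): Free end of the handle, on its centre line, 132 mm from the pivot. The handle is a steel bar with a round black plastic grip of 18 mm diameter over its last 76 mm.
- handle_pivot (a point): Centre of the handle's pivot: fixture x = 70 mm, y = 0, 55 mm above the bench; axis along fixture y. The clamp body round it spans x 30 to 100 mm and is 67 mm high above the bench; the open clamp arm reaches 140 mm above the bench, within x -20 to 60 mm and 10 mm of the middle line.
- foot: Round rubber foot of 14 mm diameter, sprung, under the free end of the clamp arm; the origin is the centre of its underside. It is up in the air while the clamp is open; locked, it comes down at fixture x = -9 mm, on the disc of the flange between neck and rim, if the flange is home.
- tee: Bystander: a rusty pipe tee standing upright, 42 mm diameter, 88 mm high, with a side branch; the origin is the centre of its underside. Leave it alone.
- reducer: Bystander: a steel pipe reducer standing upright, 60 mm diameter at the foot, 38 mm at the top, 62 mm high; the origin is the centre of its underside. Leave it alone.
- coupling: Bystander: a dark steel pipe coupling (short tube) standing upright, 48 mm diameter, 42 mm high; the origin is the centre of its underside. Leave it alone.
Mind the look-alikes: they are no part of the job. Leave any blue look-alike of the part that bears flange_center alone.

How it is judged:
By the outcome, as a careful person would: the job done as asked, in the order asked, and still so for the second after the job is handed in, with the robot touching nothing.
It also fails if it takes over 45 s, if anything falls off the work surface, if the arm or the gripper's body presses on something with over 40 N, if the wrist force passes 120 N, or if a joint passes its speed limit or range.

## Working session

There is one attempt and no reset: what is moved stays moved. The work goes in short steps, Python scripts to look and compute and a tool call to move; the robot and the scene stay as the last step left them, time stands still between calls to the robot, and variables do not carry over. Pictures are saved under pics/ and viewed, at most 10 in all, crops included, and the job is handed in when it is done.

Besides the shell and the picture viewer there is one more tool, called after "Emit:" as a command line: name --argument value ..., lists and objects as JSON in quotes. play_rows: Moves the arm, as the interface text tells. Its arguments: {"type":"object","properties":{"steps":{"type":"array"}},"required":["steps"]}

```bash
mkdir -p pics; ls; cat > h.py <<'E'
import numpy as np, cv2
from station import bot
def snap(n):
    s=bot.snapshot(n); return s
def K(s):
    f=240/np.tan(np.radians(s["fovy"])/2); return np.array([[f,0,s["cx"]],[0,f,s["cy"]],[0,0,1.]])
def rays(s,uv):
    p=cv2.undistortPoints(np.array(uv,float).reshape(-1,1,2),K(s),np.array(s["D"],float)).reshape(-1,2)
    return np.c_[p[:,0],-p[:,1],-np.ones(len(p))]
def plane(s,uv,z):
    d=rays(s,uv)@s["T"][:3,:3].T; o=s["T"][:3,3]
    return o+d*((z-o[2])/d[:,2])[:,None]
def cloud(s):
    v,u=np.mgrid[:480,:640]; uv=np.c_[u.ravel(),v.ravel()]
    P=rays(s,uv)*s["z_map"].reshape(-1,1); P=P@s["T"][:3,:3].T+s["T"][:3,3]
    P[s["z_map"].ravel()==0]=np.nan
    return P.reshape(480,640,3)
E
python3 - <<'E'
from h import *
for n in("side","top"):
    s=snap(n); cv2.imwrite(f"pics/{n}0.png",s["color"]); np.savez(f"{n}0.npz",**s)
    print(n,s["fovy"],s["D"],np.round(s["T"],3).tolist(),(s["z_map"]>0).mean())
o=bot.get_obs();print(o)
E
```

```text
pics
side 46.20372866081309 [-0.15534078  0.          0.          0.          0.        ] [[0.803, 0.432, -0.411, 172.704], [-0.596, 0.606, -0.527, -564.121], [0.021, 0.668, 0.744, 920.935], [0.0, 0.0, 0.0, 1.0]] 0.9959505208333334
top 46.309158267417466 [-0.03284913  0.          0.          0.          0.        ] [[0.002, 0.98, -0.197, 429.254], [-1.0, 0.002, -0.001, 3.403], [-0.0, 0.197, 0.98, 1147.796], [0.0, 0.0, 0.0, 1.0]] 0.9959635416666667
{'clock': 0.1, 'joint_positions': array([-1.35018203,  0.53710755, -0.00444396,  1.53872182,  0.00261315,
        1.06732296, -0.07121583]), 'qd': array([ 0.0014448 , -0.00125494,  0.00011004, -0.00137094, -0.00054788,
        0.00058165, -0.00090375]), 'joint_efforts': array([ 2.21387214e-03, -5.72072768e+01,  9.93698090e-01, -2.52227265e+01,
       -5.61831705e-02,  1.33615691e-02,  3.59103126e-05]), 'eef_pos': array([183.74931522, 622.9554693 , 256.93599096]), 'ee_rot': array([-4.94468967e-05,  1.42883059e-01,  9.89739273e-01, -7.75403768e-04]), 'wrist_force': array([-0.39985401,  0.4789656 , -0.0339749 ]), 'torque': array([-0.02098676, -0.02126744,  0.02198027]), 'grip_force': 0.0, 'width': 0.9985447922331336}
```

View pics/side0.png

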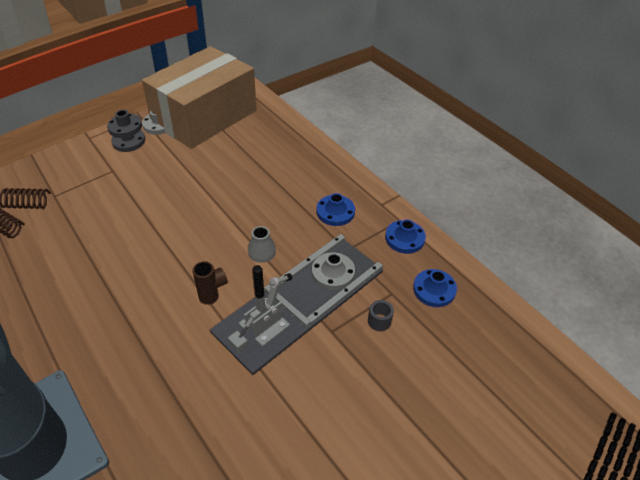

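View pics/top0.png

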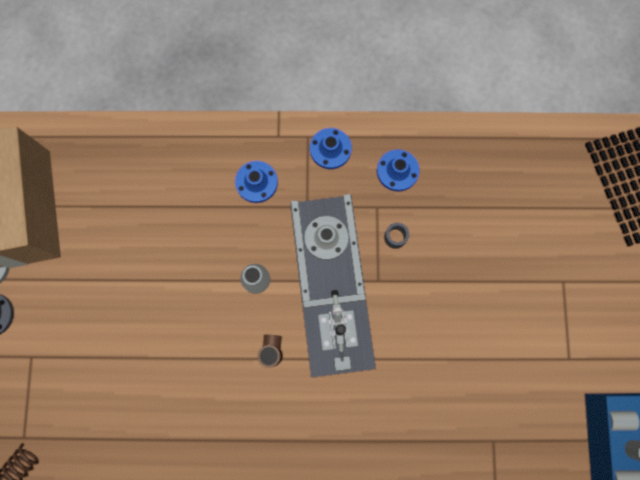

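The top view shows the grey flange at (326,236) in the channel, with the stop bar at about (335,300) and the black handle grip at (340,330). In the side view they are at (333,268) and (258,282). The candidates for the flange are the grey one at top (326,236) and three blue ones at (257,181), (331,148) and (398,170). The grey one is meant, because it lies between the rails and isn't blue.

```bash
python3 - <<'E'
from h import *
out={}
for n in("top","side"):
    s=dict(np.load(f"{n}0.npz")); C=cloud(s); img=s["color"].astype(int)
    # plate mask: not wood coloured (low saturation) near the region
    hsv=cv2.cvtColor(s["color"],cv2.COLOR_BGR2HSV)
    ctr=plane(s,[[335,285]] if n=="top" else [[297,300]],12)[0]
    d=np.hypot(C[...,0]-ctr[0],C[...,1]-ctr[1])
    m=((hsv[...,1]<75)&(d<260)&(C[...,2]<60)).astype(np.uint8)
    m=cv2.morphologyEx(m,cv2.MORPH_OPEN,np.ones((3,3)))
    k,l,st,_=cv2.connectedComponentsWithStats(m); i=1+np.argmax(st[1:,4]); pm=l==i
    v,u=np.nonzero(pm); P=plane(s,np.c_[u,v],12)
    hull=cv2.convexHull(P[:,:2].astype(np.float32)); r=cv2.minAreaRect(hull)
    print(n,"plate px",len(u),"rect",np.round(r[0],1),np.round(r[1],1),round(r[2],2)); 
    print(" depth z plate median",np.nanmedian(C[...,2][pm]), "bench", np.nanmedian(C[...,2][(d>150)&(d<200)&(hsv[...,1]>90)]))
    # neck top: depth points 50..64
    h,w=r[1][1],r[1][0]
    for lo,hi,name in((52,63,"neck top"),(24.,31,"disc/stop"),(160,200,"handle end"),(125,145,"arm")):
        q=(C[...,2]>lo)&(C[...,2]<hi)&(d<230)&pm.astype(bool) if hi<40 else (C[...,2]>lo)&(C[...,2]<hi)&(d<200)
        k2,l2,st2,_=cv2.connectedComponentsWithStats(q.astype(np.uint8))
        for j in range(1,k2):
            if st2[j,4]>15:
                X=C[l2==j]; print("  ",name,st2[j],np.round(np.median(X,0),1),"mid",np.round((X.min(0)+X.max(0))/2,1),"ext",np.round(np.ptp(X,axis=0),1))
s=cv2.imread("pics/top0.png")[185:385,230:430]; t=cv2.imread("pics/side0.png")[220:380,200:400]
cv2.imwrite("pics/crop0.png",np.hstack([cv2.resize(s,(400,400),interpolation=2),cv2.resize(t,(400,400*160//200),interpolation=2).repeat(1,0) if 0 else cv2.copyMakeBorder(cv2.resize(t,(400,320),interpolation=2),0,80,0,0,0)]))
E
```

```text
top plate px 10427 rect [569.6 -15.4] [363.3 130.6] 7.34
 depth z plate median 13.509201921315253 bench -0.2640871867286023
   neck top [318 226  17  17 228] [659.5  -4.2  58. ] mid [659.9  -4.2  57.5] ext [33.2 31.9 10.6]
   neck top [242 266  20  20 205] [577.  139.9  61.3] mid [576.7 141.2  58. ] ext [36.7 37.4 10.1]
   neck top [263 335  18  14 166] [452.1  98.6  58.9] mid [449.4 100.5  57.6] ext [24.5 32.9 10.8]
   neck top [338 344   5   7  24] [438.4 -31.2  57.8] mid [439.3 -31.2  57.3] ext [11.2  7.9 10.2]
   disc/stop [304 216  44  44 951] [657.8  -4.5  27.8] mid [659.7  -3.4  27.5] ext [89.5 87.9  6.9]
   disc/stop [302 285   6  11  19] [550.   37.6  24.8] mid [551.9  38.6  25.9] ext [20.2 10.   3.3]
   disc/stop [338 292  26  11 121] [536.  -54.3  26.3] mid [537.9 -53.4  27.4] ext [20.1 50.1  6.6]
   disc/stop [303 298  31   9 138] [527.7  11.4  26.2] mid [527.8  11.4  27.2] ext [16.5 59.8  6.4]
   disc/stop [336 357  14   7  34] [416.5 -37.7  29.8] mid [414.6 -36.8  28.1] ext [11.5 25.5  5.8]
   handle end [335 324  11  11  89] [468.1 -27.2 185.8] mid [468.3 -27.5 177.2] 
[... 432 characters left out ...]
 10.9]
   neck top [244 304  38  24 188] [460.2 -40.1  58.2] mid [472.4 -34.   57.5] ext [78.9 28.4 10.9]
   disc/stop [312 252  43  35 708] [650.7 -16.   28. ] mid [660.4  -3.5  27.5] ext [88.4 92.1  6.9]
   disc/stop [276 293  34  32 201] [534.7 -38.6  26. ] mid [535.1 -36.6  26.8] ext [23.9 92.6  5.7]
   disc/stop [253 315  29  21  59] [470.5 -42.6  26.9] mid [474.9 -42.1  27.5] ext [68.5 10.3  7. ]
   disc/stop [237 341  11   8  32] [410.1 -51.2  27.4] mid [412.2 -49.3  27.7] ext [22.7  8.1  6.3]
   handle end [252 265  11  18 164] [466.9 -34.  181.5] mid [469.  -30.  175.6] ext [17.6 18.  30.7]
   arm [254 283  10  12  67] [465.5 -35.4 134.7] mid [468.7 -33.  135. ] ext [17.2 11.2 18.2]
```

View pics/crop0.png

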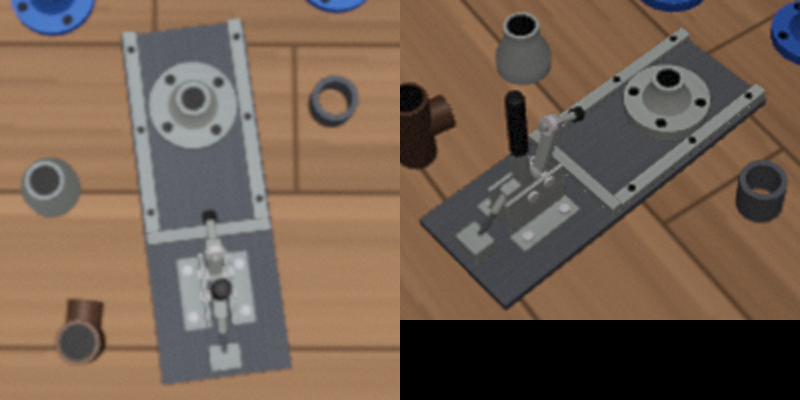

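The crop confirms that the grey flange sits between the rails, with the clamp's upright black handle beyond the stop. In world coordinates:
- **Fixture:** the +x axis is (-0.991, -0.129) and the origin is about (541, -19.5).
- **Flange:** it is at (660, -4), about 75 mm short of home.

The heights measured from both views agree with the text.

The plan is to part the fingers about 40 mm so they straddle the disc rim from behind.

Emit:
play_rows --steps '[[-0.09,[-0.698,-0.438,0],[0,0,-0.132]],[-0.09,[-0.698,-0.438,0],[0,0,-0.132]],[-0.09,[-0.698,-0.438,0],[0,0,-0.132]],[-0.09,[-0.698,-0.438,0],[0,0,-0.132]],[-0.09,[-0.698,-0.438,0],[0,0,-0.132]],[-0.09,[-0.698,-0.438,0],[0,0,-0.132]],[-0.09,[-0.698,-0.438,0],[0,0,-0.132]],[-0.09,[-0.698,-0.438,0],[0,0,-0.132]],[-0.09,[-0.698,-0.438,0],[0,0,-0.132]],[-0.09,[-0.698,-0.438,0],[0,0,-0.132]]]'

```text
clock: 0.93
eef_pos: [458.1, 312.0, 257.6]
ee_rot: [0.0, -0.063, 0.998, -0.0]
wrist_force: [0.7, 0.3, 0.8]
width: 0.458
grip_force: 0.0
```

```bash
cat >> h.py <<'E'
from scipy.spatial.transform import Rotation as R
yaw=np.radians(187.4); O=np.array([540.8,-19.5]); e=np.array([np.cos(yaw),np.sin(yaw)]); nn=np.array([-e[1],e[0]])
def fw(x,y,z): return np.r_[O+x*e+y*nn,z]
def wf(p): d=np.asarray(p)[:2]-O; return np.round([d@e,d@nn,p[2]],1)
def go(x,y,z):
    o=bot.get_obs(); r=R.from_quat(np.roll(o["ee_rot"],-1))
    want=R.from_matrix(np.c_[np.r_[e,0],np.r_[e[1],-e[0],0],[0,0,-1]])
    print("t",o["clock"],"fix",wf(o["eef_pos"]),"F",np.round(o["wrist_force"],1),"w",round(o["width"],2),"q",np.round(o["joint_positions"],2))
    print("shift",np.round(r.inv().apply(fw(x,y,z)-o["eef_pos"])/500,4),"turn",np.round((r.inv()*want).as_rotvec()/np.pi,4))
E
python3 -c "
from h import *
go(-190,0,120)"
```

```text
t 0.9333 fix [  39.3 -339.4  257.6] F [0.7 0.3 0.8] w 0.46 q [-0.69  0.37  0.01  1.8  -0.    0.97  1.02]
shift [-0.4604 -0.6774  0.2757] turn [-0.0002 -0.     -0.0008]
```

Emit:
play_rows --steps '[[-0.09,[-0.46,-0.677,0],[0,0,0]],[-0.09,[-0.46,-0.677,0],[0,0,0]],[-0.09,[-0.46,-0.677,0],[0,0,0]],[-0.09,[-0.46,-0.677,0],[0,0,0]],[-0.09,[-0.46,-0.677,0],[0,0,0]],[-0.09,[-0.46,-0.677,0],[0,0,0]],[-0.09,[-0.46,-0.677,0],[0,0,0]],[-0.09,[-0.46,-0.677,0],[0,0,0]],[-0.09,[-0.46,-0.677,0],[0,0,0]],[-0.09,[-0.46,-0.677,0],[0,0,0]]]'

```text
clock: 1.77
eef_pos: [729.1, 4.9, 257.2]
ee_rot: [-0.0, -0.063, 0.998, -0.001]
wrist_force: [0.2, 0.0, -0.4]
width: 0.455
grip_force: 0.0
```

```bash
python3 -c "
from h import *
go(-190,0,60)"
```

```text
t 1.7667 fix [-189.9    0.   257.2] F [ 0.2  0.  -0.4] w 0.46 q [-0.14  0.68  0.11  1.3  -0.08  1.17  1.68]
shift [-0.0004  0.0005  0.3943] turn [-0.0004 -0.0002 -0.0009]
```

Emit:
play_rows --steps '[[-0.09,[0,0,0.08],[0,0,0]],[-0.09,[0,0,0.16],[0,0,0]],[-0.09,[0,0,0.24],[0,0,0]],[-0.09,[0,0,0.31],[0,0,0]],[-0.09,[0,0,0.36],[0,0,0]],[-0.09,[0,0,0.39],[0,0,0]],[-0.09,[0,0,0.39],[0,0,0]]]'

```text
clock: 2.35
eef_pos: [725.1, 8.3, 58.4]
ee_rot: [-0.003, -0.064, 0.998, 0.0]
wrist_force: [0.7, 0.5, -0.0]
width: 0.457
grip_force: 0.0
```

```bash
python3 -c "
from h import *
go(-190,0,36)
a=snap('top')['color'][160:400,200:440];b=snap('side')['color'][180:380,200:440]
cv2.imwrite('pics/c1.png',np.hstack([cv2.resize(a,(390,390)),cv2.copyMakeBorder(cv2.resize(b,(390,325)),0,65,0,0,0)]))"
```

```text
t 2.35 fix [-186.4   -3.8   58.4] F [ 0.7  0.5 -0. ] w 0.46 q [-0.13  0.9   0.09  1.41 -0.09  0.85  1.69]
shift [-0.0076 -0.0077  0.0448] turn [ 0.0002 -0.0022 -0.0004]
```

View pics/c1.png

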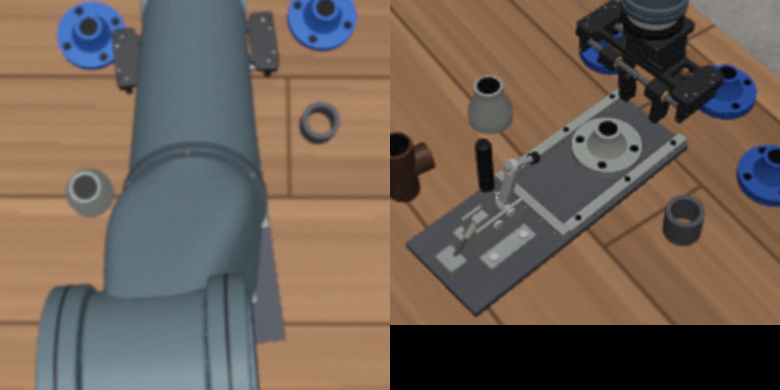

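The fingers hang behind the grey flange, inside the channel, and the blue look-alikes are clear of them.

Emit:
play_rows --steps '[[-0.09,[0,0,0.015],[0,0,0]],[-0.09,[0,0,0.03],[0,0,0]],[-0.09,[0,0,0.044],[0,0,0]],[-0.09,[0,0,0.044],[0,0,0]],[-0.09,[0,0,0.044],[0,0,0]]]'

```text
clock: 2.87
eef_pos: [727.7, 8.3, 40.4]
ee_rot: [-0.0, -0.064, 0.998, 0.0]
wrist_force: [0.1, -0.7, 0.1]
width: 0.452
grip_force: 0.0
```

```bash
python3 -c "
from h import *
go(-94.3,0,36)"
```

```text
t 2.8667 fix [-188.9   -3.5   40.4] F [ 0.1 -0.7  0.1] w 0.45 q [-0.13  0.92  0.09  1.41 -0.09  0.82  1.69]
shift [ 0.1892 -0.0073  0.0089] turn [ 0.     -0.0002 -0.0004]
```

Emit:
play_rows --steps '[[-0.09,[0,-0.007,0.008],[0,0,0]],[-0.09,[0.015,-0.007,0.008],[0,0,0]],[-0.09,[0.03,-0.007,0.008],[0,0,0]],[-0.09,[0.04,-0.007,0.008],[0,0,0]],[-0.09,[0.05,-0.007,0.008],[0,0,0]],[-0.09,[0.06,-0.007,0.008],[0,0,0]],[-0.09,[0.07,-0.007,0.008],[0,0,0]],[-0.09,[0.08,-0.007,0.008],[0,0,0]],[-0.09,[0.09,-0.007,0.008],[0,0,0]],[-0.09,[0.1,-0.007,0.008],[0,0,0]]]'

```text
clock: 3.7
eef_pos: [678.8, -1.5, 37.0]
ee_rot: [0.001, -0.064, 0.998, 0.0]
wrist_force: [3.0, 0.2, -2.8]
width: 0.453
grip_force: 2.0
```

```bash
python3 -c "
from h import *
go(-94.3,0,36)"
```

```text
t 3.7 fix [-1.392e+02 -1.000e-01  3.700e+01] F [ 3.   0.2 -2.8] w 0.45 q [-0.12  0.86  0.08  1.56 -0.09  0.72  1.7 ]
shift [ 0.0898 -0.0003  0.0019] turn [-0.      0.0003 -0.0004]
```

Contact is light, about 3 N, and tracks the line. I'll carry on to the stop.

Emit:
play_rows --steps '[[-0.09,[0.01,0,0],[0,0,0]],[-0.09,[0.02,0,0],[0,0,0]],[-0.09,[0.03,0,0],[0,0,0]],[-0.09,[0.04,0,0],[0,0,0]],[-0.09,[0.05,0,0],[0,0,0]],[-0.09,[0.06,0,0],[0,0,0]],[-0.09,[0.068,0,0],[0,0,0]],[-0.09,[0.074,0,0],[0,0,0]],[-0.09,[0.08,0,0],[0,0,0]],[-0.09,[0.08,0,0],[0,0,0]]]'

```text
clock: 4.53
eef_pos: [638.6, -6.7, 36.8]
ee_rot: [-0.0, -0.064, 0.998, 0.0]
wrist_force: [1.8, -0.2, 0.9]
width: 0.457
grip_force: 1.3
```

```bash
python3 -c "
from h import *
go(-94.3,0,36)"
```

```text
t 4.5333 fix [-98.6  -0.1  36.8] F [ 1.8 -0.2  0.9] w 0.46 q [-0.11  0.81  0.08  1.68 -0.09  0.66  1.71]
shift [ 0.0086 -0.0001  0.0016] turn [ 0.     -0.0002 -0.0004]
```

Emit:
play_rows --steps '[[-0.09,[0.002,0,0],[0,0,0]],[-0.09,[0.004,0,0],[0,0,0]],[-0.09,[0.006,0,0],[0,0,0]],[-0.09,[0.008,0,0],[0,0,0]],[-0.09,[0.01,0,0],[0,0,0]],[-0.09,[0.01,0,0],[0,0,0]]]'

```text
clock: 5.03
eef_pos: [634.2, -7.3, 36.8]
ee_rot: [0.0, -0.064, 0.998, -0.0]
wrist_force: [4.1, 1.1, 0.4]
width: 0.452
grip_force: 2.3
```

Emit:
play_rows --steps '[[-0.09,[0.002,0,0],[0,0,0]],[-0.09,[0.004,0,0],[0,0,0]],[-0.09,[0.006,0,0],[0,0,0]],[-0.09,[0.006,0,0],[0,0,0]]]'

```text
clock: 5.37
eef_pos: [631.1, -7.7, 36.8]
ee_rot: [0.0, -0.064, 0.998, 0.0]
wrist_force: [4.9, 0.5, 0.7]
width: 0.456
grip_force: 2.3
```

Emit:
play_rows --steps '[[-0.09,[0.002,0,0],[0,0,0]],[-0.09,[0.004,0,0],[0,0,0]],[-0.09,[0.006,0,0],[0,0,0]],[-0.09,[0.006,0,0],[0,0,0]]]'

```text
clock: 5.7
eef_pos: [630.4, -7.7, 37.2]
ee_rot: [0.002, -0.064, 0.998, 0.0]
wrist_force: [10.1, 0.2, -3.5]
width: 0.454
grip_force: 4.8
```

```bash
python3 -c "
from h import *
go(-94.3,0,36)
s=snap('side');b=s['color'][200:360,220:420]
cv2.imwrite('pics/c2.png',cv2.resize(b,(750,600),interpolation=2))
C=cloud(s);q=(C[...,2]>54)&(C[...,2]<61)&(abs(C[...,0]-590)<30)&(abs(C[...,1]+14)<40)
X=C[q];m=(X.min(0)+X.max(0))/2;print(len(X),m,wf(m),np.ptp(X,axis=0))"
```

```text
t 5.7 fix [-90.4  -0.1  37.2] F [10.1  0.2 -3.5] w 0.45 q [-0.11  0.79  0.07  1.71 -0.09  0.64  1.71]
shift [-0.0078 -0.0003  0.0025] turn [-0.0001  0.0016 -0.0003]
204 [593.18702266  -3.27445556  57.54332979] [-54.   -9.3  57.5] [52.90399994 56.38763994  6.87203317]
```

View pics/c2.png

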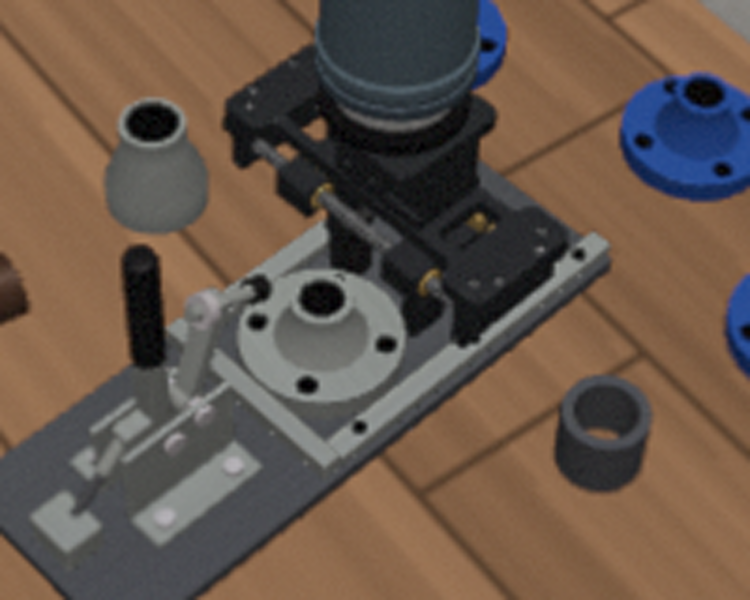

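The disc appears to touch the stop bar at about (240,370) in the crop, and the last 3 mm of push gave only 0.7 mm of motion as force rose to 10 N. I'll press a little more to be sure.

Emit:
play_rows --steps '[[-0.09,[0.003,0,0],[0,0,0]],[-0.09,[0.006,0,0],[0,0,0]],[-0.09,[0.006,0,0],[0,0,0]]]'

```text
clock: 6.0
eef_pos: [630.1, -7.7, 38.2]
ee_rot: [0.005, -0.064, 0.998, 0.0]
wrist_force: [14.9, 2.0, -3.8]
width: 0.453
grip_force: 6.8
```

The flange is firm against the stop: 15 N with no more travel. Next I back off, rise and close the fingers.

Emit:
play_rows --steps '[[-0.09,[-0.01,0,0],[0,0,0]],[-0.09,[-0.04,0,0],[0,0,0]],[-0.09,[-0.06,0,0],[0,0,0]],[-0.09,[-0.06,0,-0.06],[0,0,0]],[-1,[-0.06,0,-0.14],[0,0,0]],[-1,[-0.06,0,-0.22],[0,0,0]],[-1,[-0.06,0,-0.3],[0,0,0]],[-1,[-0.06,0,-0.38],[0,0,0]],[-1,[-0.06,0,-0.4],[0,0,0]],[-1,[-0.06,0,-0.4],[0,0,0]]]'

```text
clock: 6.83
eef_pos: [655.3, -5.0, 239.7]
ee_rot: [0.001, -0.064, 0.998, -0.0]
wrist_force: [1.1, 1.1, -0.4]
width: 0.028
grip_force: 0.0
```

```bash
python3 -c "
from h import *
go(35,0,236)
s=snap('side')
C=cloud(s);v,u=np.mgrid[:480,:640]
f=(C[...,:2]-O)@np.c_[e,nn]
for lo,hi in((52,63),(24,31)):
  q=(C[...,2]>lo)&(C[...,2]<hi)&(f[...,0]<-3)&(f[...,0]>-130)&(abs(f[...,1])<(25 if lo>50 else 46))
  X=f[q];print(lo,len(X),X.min(0),X.max(0),(X.min(0)+X.max(0))/2)
q=(C[...,2]>150)&(C[...,2]<200)&(f[...,0]>55)&(f[...,0]<90)&(abs(f[...,1])<25);X=f[q];print('handle',len(X),X.min(0),X.max(0),C[q][:,2].max())
"
```

```text
t 6.8333 fix [-115.4    0.4  239.7] F [ 1.1  1.1 -0.4] w 0.03 q [-0.14  0.56  0.11  1.55 -0.07  1.03  1.69]
shift [3.009e-01 3.000e-04 6.700e-03] turn [-0.0001  0.0008 -0.0005]
52 215 [-60.16143161 -17.21334385] [-25.56341134  16.92959501] [-42.86242148  -0.14187442]
24 736 [-87.96182475 -43.74443274] [-3.03851855 45.8815835 ] [-45.50017165   1.06857538]
handle 196 [63.70882464 -9.3488506 ] [83.18030761 10.21201995] 190.09349491686885
```

The flange is home, with its neck centre at fixture (-43, 0), its disc centre at (-45.5, 1) and both at flat height. Now for the handle.

Emit:
play_rows --steps '[[-1,[0.08,0,0],[0,0,0]],[-1,[0.16,0,0],[0,0,0]],[-1,[0.24,0,0],[0,0,0]],[-1,[0.3,0,0],[0,0,0]],[-1,[0.3,0,0],[0,0,0]],[-1,[0.3,0,0.06],[0,0,0]],[-1,[0.3,0,0.12],[0,0,0]],[-1,[0.3,0,0.12],[0,0,0]],[-1,[0.3,0,0.12],[0,0,0]]]'

```text
clock: 7.63
eef_pos: [504.0, -23.8, 174.5]
ee_rot: [-0.004, -0.064, 0.998, 0.0]
wrist_force: [0.1, 0.2, 0.6]
width: 0.003
grip_force: 0.0
```

```bash
python3 -c "
from h import *
go(52,0,179)"
```

```text
t 7.6333 fix [ 37.   -0.5 174.5] F [0.1 0.2 0.6] w 0.0 q [-0.12  0.41  0.1   1.99 -0.06  0.75  1.71]
shift [ 0.03   -0.001  -0.0089] turn [ 0.0002 -0.0023 -0.0003]
```

Emit:
play_rows --steps '[[-1,[0.016,0,-0.006],[0,0,0]],[-1,[0.032,0,-0.006],[0,0,0]],[-1,[0.046,0,-0.005],[0,0,0]],[-1,[0.06,0,-0.003],[0,0,0]],[-1,[0.074,0,0],[0,0,0]],[-1,[0.086,0,0.005],[0,0,0]],[-1,[0.098,0,0.01],[0,0,0]],[-1,[0.11,0,0.016],[0,0,0]],[-1,[0.12,0,0.022],[0,0,0]],[-1,[0.13,0,0.03],[0,0,0]]]'

```text
clock: 8.47
eef_pos: [446.8, -31.8, 165.1]
ee_rot: [0.007, -0.064, 0.998, -0.0]
wrist_force: [6.8, 1.2, 10.6]
width: 0.005
grip_force: 5.1
```

```bash
python3 -c "
from h import *
go(137,0,117)
s=snap('side');b=s['color'][220:370,180:380]
cv2.imwrite('pics/c3.png',cv2.resize(b,(640,480),interpolation=2))"
```

```text
t 8.4667 fix [9.480e+01 1.000e-01 1.651e+02] F [ 6.8  1.2 10.6] w 0.0 q [-0.11  0.34  0.1   2.14 -0.05  0.65  1.72]
shift [0.0857 0.0002 0.0951] turn [-0.0003  0.0041 -0.0004]
```

View pics/c3.png

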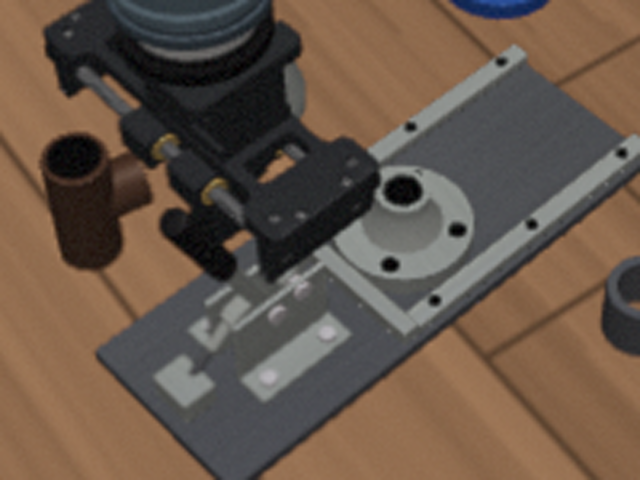

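The handle leans over ahead of the fingers at about (200,250). I'll continue along the arc.

Emit:
play_rows --steps '[[-1,[0.01,0,0.008],[0,0,0]],[-1,[0.019,0,0.017],[0,0,0]],[-1,[0.028,0,0.026],[0,0,0]],[-1,[0.036,0,0.036],[0,0,0]],[-1,[0.043,0,0.046],[0,0,0]],[-1,[0.05,0,0.056],[0,0,0]],[-1,[0.057,0,0.067],[0,0,0]],[-1,[0.064,0,0.078],[0,0,0]],[-1,[0.07,0,0.088],[0,0,0]],[-1,[0.07,0,0.092],[0,0,0]]]'

```text
clock: 9.35
eef_pos: [405.6, -36.7, 115.1]
ee_rot: [-0.001, -0.064, 0.998, 0.0]
wrist_force: [0.0, -0.4, -0.5]
width: 0.008
grip_force: 0.0
```

```bash
python3 -c "
from h import *
go(137,0,117)
s=snap('side');b=s['color'][220:370,180:380]
cv2.imwrite('pics/c4.png',cv2.resize(b,(640,480),interpolation=2))"
```

```text
t 9.35 fix [136.3  -0.4 115.1] F [ 0.  -0.4 -0.5] w 0.01 q [-0.09  0.39  0.08  2.26 -0.07  0.5   1.74]
shift [ 0.0015 -0.0008 -0.0038] turn [ 0.0001 -0.0006 -0.0005]
```

View pics/c4.png

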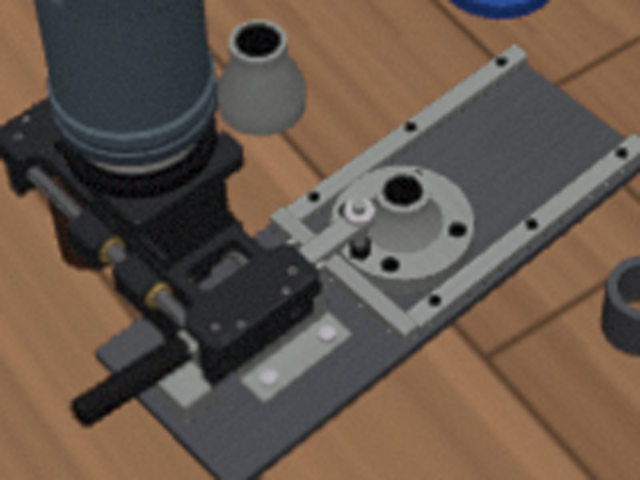

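The handle snapped down, with its grip near level at (130,380), and the foot is on the disc at (360,245). I'll withdraw straight up and verify.

Emit:
play_rows --steps '[[-1,[0,0,-0.04],[0,0,0]],[-1,[0,0,-0.1],[0,0,0]],[-1,[0,0,-0.16],[0,0,0]],[-1,[0,0,-0.22],[0,0,0]],[-1,[0,0,-0.26],[0,0,0]],[-1,[0,0,-0.26],[0,0,0]],[-1,[0,0,-0.26],[0,0,0]]]'

```text
clock: 9.98
eef_pos: [407.7, -36.5, 246.5]
ee_rot: [0.001, -0.064, 0.998, 0.0]
wrist_force: [-1.0, 0.1, 0.4]
width: 0.006
grip_force: 0.0
```

```bash
python3 -c "
from h import *
go(137,0,250)
s=snap('side');b=s['color'][200:380,170:410]
cv2.imwrite('pics/c5.png',cv2.resize(b,(800,600),interpolation=2))
C=cloud(s);f=(C[...,:2]-O)@np.c_[e,nn]
q=(C[...,2]>50)&(C[...,2]<110)&(f[...,0]>150)&(f[...,0]<215)&(abs(f[...,1])<20);X=np.c_[f[q],C[q][:,2]];print('grip',len(X),X.min(0),X.max(0))
q=(C[...,2]>54)&(C[...,2]<60)&(f[...,0]<-22)&(f[...,0]>-80)&(abs(f[...,1])<25);X=f[q];print('neck',len(X),X.min(0),X.max(0))"
```

```text
t 9.9833 fix [134.1  -0.3 246.5] F [-1.   0.1  0.4] w 0.01 q [-0.12  0.14  0.11  2.15 -0.02  0.85  1.7 ]
shift [ 0.0057 -0.0006 -0.0071] turn [-0.      0.0008 -0.0004]
grip 303 [150.78276829  -7.86035673  60.12252122] [203.64953658  10.45168811  81.49097829]
neck 183 [-60.10399281 -16.91111649] [-25.22330053  17.14490015]
```

View pics/c5.png

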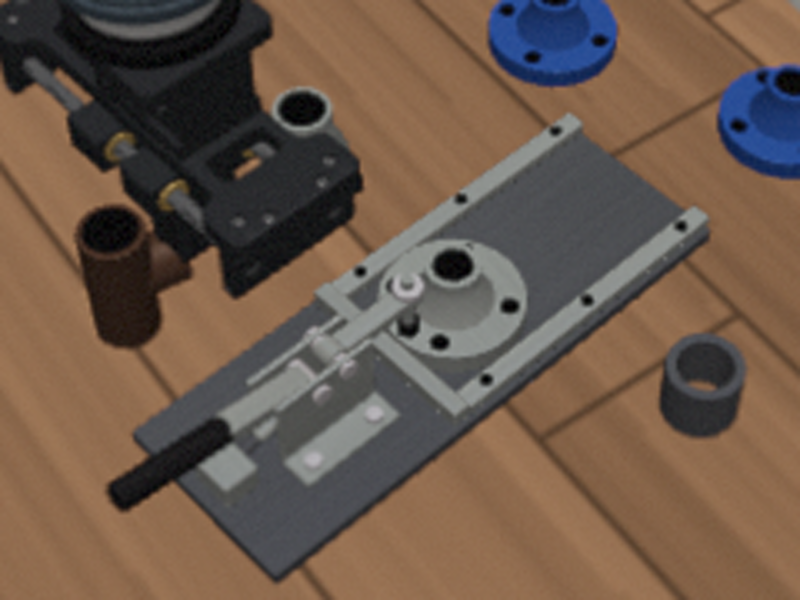

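The clamp is locked, with the grip at (170,465) and its end at z of about 71 mm as expected. The foot is on the disc at (408,322), the flange is home, the fittings are untouched and the robot is clear.

```bash
python3 -c "
from station import bot
print(bot.hand_in())"
```

```text
the job is handed in; nothing more can be done
None
```

The flange is home against the end stop and the clamp handle is snapped down into lock with its foot on the flange disc. The other fittings are where they were, and I handed the job in at about 10 s on the robot's clock.

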